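# Top module off the pile and into the soldering row

### The arm

A 7-joint arm with a two-finger parallel gripper is mounted at the origin on the work surface. World frame = base frame: x ahead of the robot, y to its left, z up, the work surface at z = 0. Lengths are in mm, angles in rad, forces in N, time in s.
With the tool pointing down it reaches from about 350 to 900 mm from the base axis. Payload 7.2 kg.
Tool frame: the origin (TCP) lies between the finger pads; the fingertips stand 22 mm ahead of it and the grasp point (between the pads) lies 3 mm ahead of it (env.tcp_to_tips is the distance from the TCP to the fingertips, in mm); z points along the fingers, y is the direction in which the jaws open and shut (so a half turn about z gives the same grasp; the last joint's range is limited). The gripper opens to 85 mm and grips with 20 to 120 N. Pads are 22 mm wide; open, the fingers measure 114 mm over their backs; the gripper's body (76 mm by 85 mm) begins 54 mm behind the grasp point. The pads swing forward as they close: fully open they stand 13 mm farther back than shut.
Start: joints at [1.28, 0.411, -0.013, 1.596, 0.006, 1.134, -0.082], TCP at [138.088, -609.558, 226.997] pointing down, gripper open.
Joint ranges: [-2.95, 2.95], [-0.29, 1.99], [-1.47, 1.44], [0.14, 2.54], [-1.03, 4.17], [0.13, 1.85], [-2.86, 2.86]. Speed limits (rad/s): [2.39, 2.39, 3.01, 3.01, 3.14, 3.14, 3.14].

### API

Orientations are given as a unit quaternion [w, x, y, z].
In Python, from station import env gives the robot as it stands. The module is installed in compiled form; this text tells all that it offers.
- The arm moves only by the tool move_arm, never from a script. Its argument "series" is a list of rows, each a list of 7 numbers: the turn, a rotation vector about the world's x, y, z in degrees, then the shift along the world's x, y, z in m, then the closure, from -1 (fully open) to 1 (shut). In form: [[ax, ay, az, tx, ty, tz, jaw], ...]. A call has exactly 8 rows; each row is the pose to reach, as a shift and turn from the pose commanded when the call began; what a row does not reach only later rows make up. A row lasts 1/10 s, in which the tool goes at most 50 mm and 8.59 degrees, less where a joint would pass 70% of its speed; a pose out of reach is approached as far as the arm can. A call with a gripper value outside its range is refused whole. The fingers move at their own pace and stop on an object; "grip_force" is the grip in N (left out, the last holds). Time passes only in rows, so rows that repeat a pose let the fingers close, or fill a call up. It gives the time, the measured TCP pose, the force and the opening at its end, in the units of the state.
- env.get_state(): the state, without advancing time (a new reading comes with each control period).
- env.snapshot(name): name is "scene" or "top" or "wrist"; returns the picture (480x640x3 uint8, red, green, blue); there is no depth.
- env.camera_model(name): a dict with "fx", "fy", "cx", "cy" (pixels), "rvec" (rotation vector, rad) and "tvec" (3), from world to camera coordinates, as OpenCV has them; the wrist camera has in their place "T_tool_cam" (4x4, takes a point from camera to tool coordinates, whose origin is the TCP and whose axes are the flange's). Camera axes: x right, y down, z forward; pixel columns grow to the right and rows downward; lengths in mm; the calibration is good to about 2 mm. The wrist camera is an equidistant fisheye: a pixel r from the principal point sees the ray r / f radians off the axis. A picture is of the moment at which its call begins: read the wrist's pose just before it. camera_model takes no time and is no camera call.
- env.hand_in(): hands the job in, once; it reports no verdict.
The state is a dict: "time": time; "qpos": joint angles; "joint_vel": joint speeds; "joint_efforts": joint torques, N m; "eef_pos": TCP position; "orientation": TCP orientation; "force": force on the tool from outside, world axes, zero at the start; "ft_torque": the same for the moment, N m; "gripper_width": finger opening in mm.
Only numpy, scipy, OpenCV 4.12 (cv2) and the standard library are available. Lean on these libraries where they do the work, as an engineer would, in place of code of your own. Each camera call takes 0.05 s, during which the arm holds its last target.

### The job

Lift the top module, the one that leans on the others, off the pile without shifting the modules beneath it, and lay it gently, flat and board side up, at the open side of the row on the soldering board, its ends level with the row. Then push the row together by feel until all three modules sit snug side by side and firm against the aluminium fence, without ramming it. Leave everything else where it stands.

Things in the scene. Friction and masses are not known exactly. Their poses are not given: they have to be found in the camera images.
- top_module_center (a point): centre of the pile's top module: black housing, green board on top, 140 x 46 x 26 mm (x y z), 0.12-0.2 kg, plain sides; z out of the board face, x up the slope, towards the robot. It leans at 30 deg: its underside's low end stands on the table, and 104 mm along it rests on the bridge's far upper edge. Grasp across the 46 mm with the tool tilted to match; free air below mid-length
- bridge_module: module of the pile that lies level across the two lowest ones and carries the top one, its underside 26 mm and its top 52 mm above the table: same 140 x 46 x 26 mm module; origin at the centre of its underside, x along its length, z out of its board face; loose
- under_left: one of the two lowest modules of the pile, flat on the table, beside the low end of the top one: same 140 x 46 x 26 mm module; origin at the centre of its underside, x along its length, z out of its board face; loose. Its top is 26 mm above the table.
- under_right: the other lowest module, on the other side: same 140 x 46 x 26 mm module; origin at the centre of its underside, x along its length, z out of its board face; loose. The clear space between the two is about 70 mm and the top module's low end stands in it.
- soldering_board: plywood board 200 x 300 x 8 mm fixed to the table; origin at the centre of its underside, its top 8 mm above that. The row's modules lie along its x, side by side across its y. Along its -y side stands an adjustable aluminium fence, 22 mm above the board's top, screwed tight; its setting differs each time: the face the row meets lies somewhere between y = -125 and -103 mm
- row_first: first module of the row, lying on the board somewhere between 4 and 32 mm short of the fence: same 140 x 46 x 26 mm module; origin at the centre of its underside, x along its length, z out of its board face; loose, slides on the board at 0.6 to 1.5 N
- row_second: second module of the row, 5 to 12 mm from the first on its +y side; the new one belongs on this one's +y side: same 140 x 46 x 26 mm module; origin at the centre of its underside, x along its length, z out of its board face; loose, slides at 0.6 to 1.5 N. Pushing all three takes 2 to 5 N; at the fence the resistance rises sharply
- solder_reel: reel of solder, green flanges 60 mm across, 56 mm tall, standing; origin under its centre; loose bystander
- flux_bottle: clear bottle with red cap, 44 mm across, 110 mm tall; origin under its centre; loose bystander
- tip_tin: round tin of tip cleaner, 54 mm across, 16 mm tall; origin under its centre; loose bystander
- screwdriver: yellow screwdriver 170 mm long, lying; loose bystander
- flux_brush: brush 160 mm long with a wooden handle, lying; loose bystander

How it is judged (in metres and radians):
On the way, in this order (a step that is already met when the one before it is completed fails the run):
1. the top module is lifted clear of the pile in the gripper (height (world z) of top_module_center above 0.095 m and contact force between the fingers and top_module above 0.5 N), for 0.2 s.
2. the closed row is pressed firm against the fence (contact force between row_first and soldering_board above 4 N and y of row_second in the frame of row_first between 0.043 and 0.048 m and y of top_module_center in the frame of row_second between 0.043 and 0.048 m), for 0.02 s.
At the end, for the whole second after the job is handed in: the row, pressed home to the fence, is closed: gaps first-second-new module under 2 mm; new one flat on the board, board side up; ends level within 7 mm (first within 12 mm of the board's middle), parallel to the fence within 3 degrees, at rest; the other pile modules within 6 mm of where they lay (x of row_first in the frame of soldering_board between -0.012 and 0.012 m and y of row_second in the frame of row_first between 0.043 and 0.048 m and x of row_second in the frame of row_first between -0.007 and 0.007 m and y of top_module_center in the frame of row_second between 0.043 and 0.048 m and x of top_module_center in the frame of row_second between -0.007 and 0.007 m and z of top_module_center in the frame of soldering_board between 0.018 and 0.024 m and y of row_first in the frame of soldering_board between -0.104 and -0.078 m and angle between each of row_first, row_second, top_module's own z axis and vertical below 0.05 rad and angle between the x axis of each of row_first, row_second, top_module and the x axis of soldering_board, either way round below 0.05 rad and linear speed of each of row_first, row_second, top_module below 0.01 m/s and distance of each of bridge_module, under_left, under_right from where it was at the start of the episode below 0.006 m); the robot touches nothing.
It fails at once if a module beneath the top one is shifted by more than 6 mm (distance of any of bridge_module, under_left, under_right from where it was at the start of the episode above 0.006 m).
It fails at once if the top module is dropped or flung: it moves faster than 0.35 m/s while not held (contact force between the fingers and top_module below 0.05 N and linear speed of top_module above 0.35 m/s).
It fails at once if the row is rammed into the fence with more than 45 N (contact force between row_first and soldering_board above 45 N).
It fails at once if a bystander is shifted by more than 20 mm (distance of any of solder_reel, flux_bottle, tip_tin, screwdriver, flux_brush from where it was at the start of the episode above 0.02 m).
It also fails if it takes over 61 s, if anything falls off the work surface, if the arm or the gripper's body presses on something with over 40 N, if the wrist force passes 120 N, or if a joint passes its speed limit or range.

## Working session

There is one attempt and no reset: what is moved stays moved. The work goes in short steps, Python scripts to look and compute and a tool call to move; the robot and the scene stay as the last step left them, time stands still between calls to the robot, and variables do not carry over. Pictures are saved under pics/ and viewed, and the job is handed in when it is done.

Besides the shell and the picture viewer there is one more tool, called after "Emit:" as name(argument=value, ...) on one line, values as JSON. move_arm: Moves the arm, as the interface text tells. Its arguments: {"type":"object","properties":{"series":{"type":"array","items":{"type":"array","items":{"type":"number"}}},"grip_force":{"type":"number"}},"required":["series"]}

```bash
mkdir -p pics; python3 - <<'E'
from station import env
import cv2
s=env.get_state();print(s)
for n in ["scene","top","wrist"]:
    cv2.imwrite(f"pics/{n}0.png",env.snapshot(n)[:,:,::-1])
    print(n,env.camera_model(n))
E
```

```text
{'time': 0.0, 'qpos': array([ 1.27982875,  0.41190025, -0.01271718,  1.5970469 ,  0.00557597,
        1.13432221, -0.08219388]), 'joint_vel': array([-6.33446191e-04, -6.88824903e-04, -1.83162637e-03,  4.83157123e-04,
        2.29834071e-03,  1.05024239e-03, -5.94306703e-05]), 'joint_efforts': array([-1.76744292e-03, -6.00627351e+01,  6.81767296e-01, -2.99412525e+01,
        1.37663880e-02,  1.07863927e-02, -1.60727768e-05]), 'eef_pos': array([ 137.93623427, -609.06271555,  226.15166941]), 'orientation': array([-8.09188304e-04,  9.93801494e-01,  1.11166169e-01, -1.37293240e-04]), 'force': array([ 0.42453751,  0.13537486, -0.834065  ]), 'ft_torque': array([0.00104611, 0.00452852, 0.01040415]), 'gripper_width': 85.12692502530837}
scene {'fx': 577.4953980233795, 'fy': 577.4953980233795, 'cx': 314.87843461775924, 'cy': 242.092197103657, 'rvec': array([ 2.28604293,  1.28698494, -0.37982655]), 'tvec': array([-294.8539881 , -406.39493805, 1691.81640917])}
top {'fx': 583.8566893410173, 'fy': 583.8566893410173, 'cx': 314.82868029369945, 'cy': 239.33288621856295, 'rvec': array([ 2.1442249 , -2.18364853,  0.07262293]), 'tvec': array([  19.77130366,  582.02274577, 1569.20485517])}
wrist {'fx': 371.64829954431775, 'fy': 371.64829954431775, 'cx': 322.1722940499687, 'cy': 239.36658894206738, 'T_tool_cam': array([[-1.04511761e-03, -9.64063129e-01, -2.65671207e-01,
         6.59539946e+01],
       [ 9.99999314e-01, -1.14826905e-03,  2.32945703e-04,
        -3.96118630e-01],
       [-5.29636389e-04, -2.65670781e-01,  9.64063668e-01,
        -1.47055921e+02],
       [ 0.00000000e+00,  0.00000000e+00,  0.00000000e+00,
         1.00000000e+00]])}
```

View pics/scene0.png

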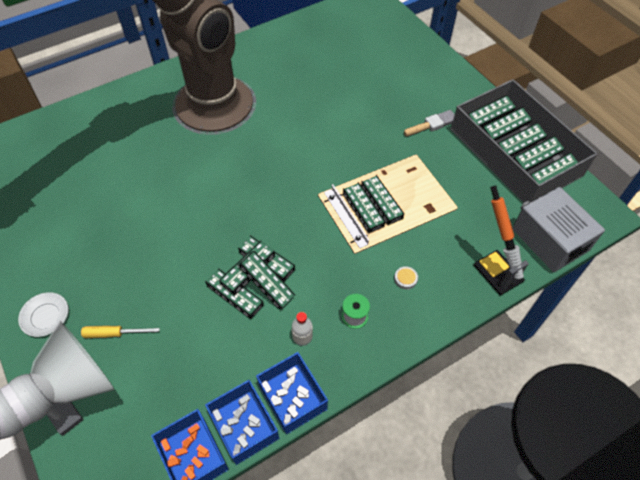

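View pics/top0.png

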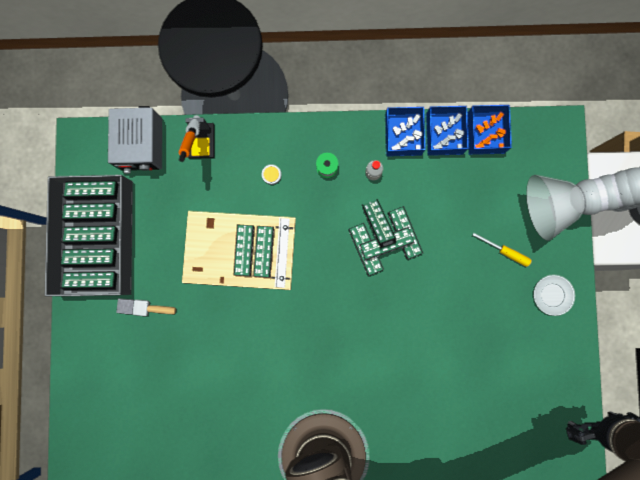

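View pics/wrist0.png

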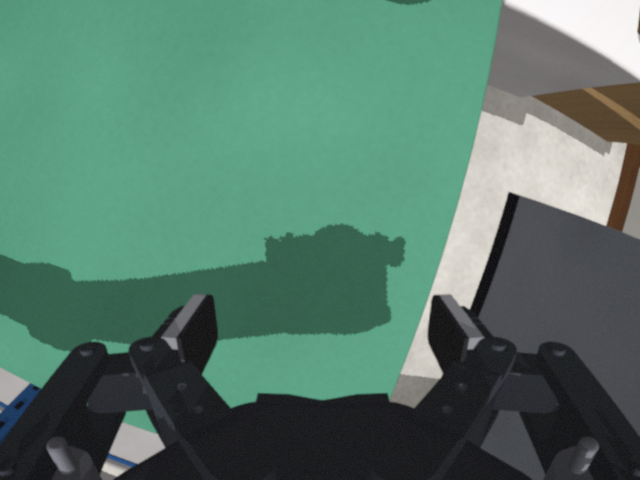

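```bash
cat > h.py <<'E'
import numpy as np, cv2
from station import env
from scipy.spatial.transform import Rotation as R
def ray(name,uv,st=None):
    m=env.camera_model(name)
    uv=np.atleast_2d(np.asarray(uv,float))
    x=(uv[:,0]-m['cx'])/m['fx'];y=(uv[:,1]-m['cy'])/m['fy']
    if name=='wrist':
        r=np.hypot(x,y);k=np.sin(r)/np.maximum(r,1e-9)
        d=np.stack([x*k,y*k,np.cos(r)],1)
        T=m['T_tool_cam'];q=st['orientation'];Rw=R.from_quat([q[1],q[2],q[3],q[0]]).as_matrix()
        return Rw@T[:3,3]+st['eef_pos'], d@(Rw@T[:3,:3]).T
    d=np.stack([x,y,np.ones_like(x)],1)
    Rc=cv2.Rodrigues(m['rvec'])[0]
    return -Rc.T@m['tvec'], d@Rc
def onz(name,uv,z,st=None):
    o,d=ray(name,uv,st)
    return o+d*((z-o[2])/d[:,2])[:,None]
def proj(name,P,st=None):
    m=env.camera_model(name);P=np.atleast_2d(np.asarray(P,float))
    if name=='wrist':
        T=m['T_tool_cam'];q=st['orientation'];Rw=R.from_quat([q[1],q[2],q[3],q[0]]).as_matrix()
        p=(P-st['eef_pos'])@Rw; p=(p-T[:3,3])@T[:3,:3]
        rho=np.hypot(p[:,0],p[:,1]);th=np.arctan2(rho,p[:,2]);k=th/np.maximum(rho,1e-9)
        return np.stack([m['fx']*p[:,0]*k+m['cx'],m['fy']*p[:,1]*k+m['cy']],1)
    Rc=cv2.Rodrigues(m['rvec'])[0];p=P@Rc.T+m['tvec']
    return np.stack([m['fx']*p[:,0]/p[:,2]+m['cx'],m['fy']*p[:,1]/p[:,2]+m['cy']],1)
def crop(img,u0,v0,u1,v1,k,out):
    c=cv2.resize(img[v0:v1,u0:u1],None,fx=k,fy=k,interpolation=cv2.INTER_CUBIC);cv2.imwrite(out,c)
E
python3 - <<'E'
from h import *
t=cv2.imread('pics/top0.png');s=cv2.imread('pics/scene0.png')
crop(t,335,190,435,290,6,'pics/t_pile.png')
crop(t,170,195,310,300,5,'pics/t_board.png')
crop(s,195,230,315,330,6,'pics/s_pile.png')
E
```

```text
(no output)
```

View pics/t_pile.png

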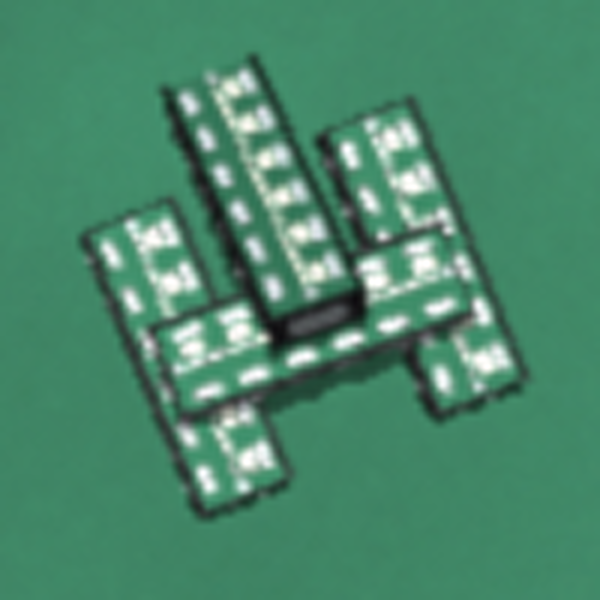

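View pics/t_board.png

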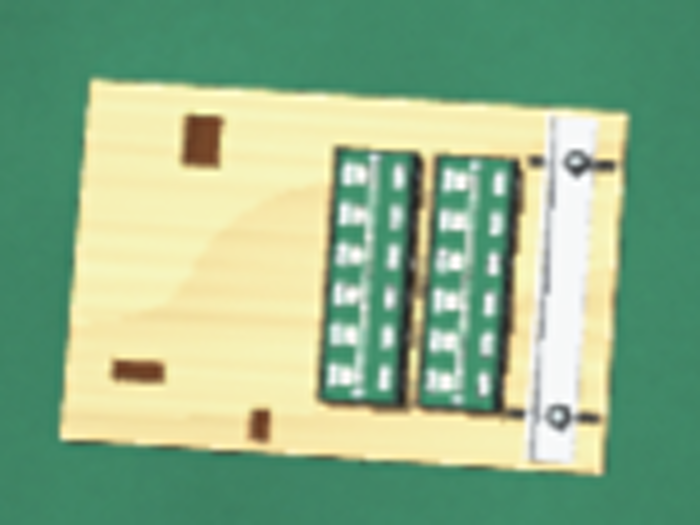

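View pics/s_pile.png

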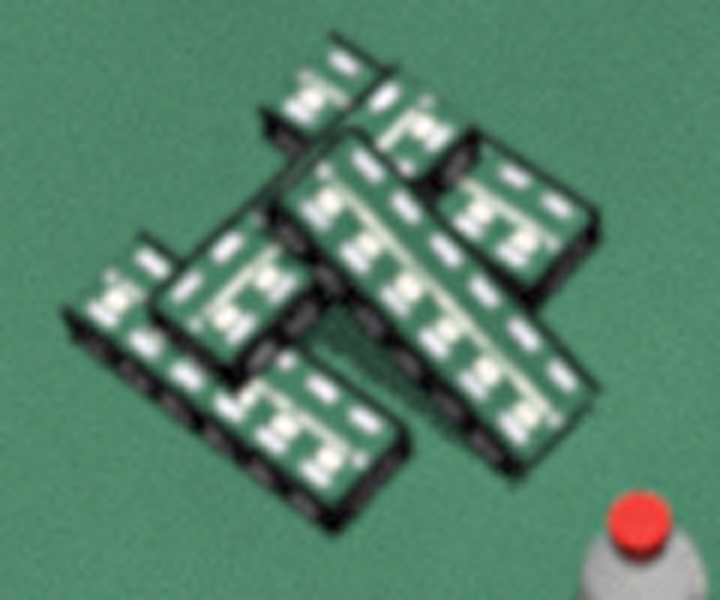

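```bash
cat > fit.py <<'E'
from h import *
from scipy.optimize import least_squares
def topc(p):
    # p: x,y of low underside edge centre, yaw of upslope dir ; returns TL.. top face corners low(+y,-y), high(+y,-y), high bottom(+y,-y)
    x,y,a=p;h=np.array([np.cos(a),np.sin(a),0]);l=np.array([-np.sin(a),np.cos(a),0]);o=np.array([x,y,0]);z=np.array([0,0,1])
    c,s=np.cos(np.pi/6),.5
    out=[]
    for (X,Z) in [(0,26),(140,26),(140,0)]:
        for Y in (23,-23):
            out.append(o+h*(X*c-Z*s)+z*(X*s+Z*c)+l*Y)
    return np.array(out)
E
python3 - <<'E'
from fit import *
# top cam: low edge: image; upslope dir toward robot (-x). l(+Y) for a~pi is -y world = image right
tp=np.array([[253,60],[165,90],[358,293],[273,327],[362,312],[283,344]])/6+[335,190]
sp=np.array([[520,480],[600,388],[268,208],[350,130]])/6+[195,230]
def f(p,w=1):
    c=topc(p)
    e1=proj('top',c)-tp
    e2=proj('scene',c[[1,0,3,2]])-sp
    return np.r_[e1.ravel(),e2.ravel()]
for sw in (0,):
    r=least_squares(f,[700,-150,np.pi+.3]);print(r.x,np.degrees(r.x[2]));print(r.fun.reshape(-1,2).round(1))
B=np.array([[92,80],[628,113],[604,474],[60,440]])/5+[170,195]
b=onz('top',B,8);print(b.round(1));
for i in range(4):print(np.linalg.norm(b[i]-b[(i+1)%4]))
M=np.array([[337,150],[412,155],[404,404],[320,400],  [437,157],[513,160],[503,410],[420,404]])/5+[170,195]
m=onz('top',M,34);print(m.round(1))
F=np.array([[549,115],[530,460]])/5+[170,195]
print(onz('top',F,30).round(1))
for n,uv,z in [('reel',(328,166),28),('bottle',(376,164),110),('tin',(271,174),16),('sd',(474,235),5),('sd',(531,264),10)]:print(n,onz('top',[uv],z).round())
E
```

```text
[ 671.6473223  -144.76043377    3.49979197] 200.5233091077992
[[ -0.9  -1.4]
 [ -1.7  -0.3]
 [  1.3  -1.8]
 [ -0.9  -1. ]
 [  1.5   0.3]
 [ -1.5   1.4]
 [ 13.  -15.6]
 [-13.3  14. ]
 [ 12.6 -13.9]
 [-14.7  12.8]]
[[670.2 361.2   8. ]
 [645.6  61.9   8. ]
 [446.1  78.    8. ]
 [470.  378.5   8. ]]
300.2815275283824
200.10690784201594
301.4692267812178
200.93693322350524
[[625.  220.1  34. ]
 [621.5 179.   34. ]
 [485.7 184.4  34. ]
 [488.7 230.1  34. ]
 [620.1 165.3  34. ]
 [617.6 123.7  34. ]
 [481.5 130.6  34. ]
 [485.5 175.7  34. ]]
[[642.5 104.1  30. ]
 [454.3 116.6  30. ]]
reel [[785. -31.  28.]]
bottle [[ 769. -156.  110.]]
tin [[768. 128.  16.]]
sd [[ 588. -429.    5.]]
sd [[ 505. -579.   10.]]
```

```bash
python3 - <<'E'
from fit import *
tp=np.array([[253,60],[165,90],[358,293],[273,327],[362,312],[283,344]])/6+[335,190]
sp=np.array([[520,480],[600,388],[268,208],[350,130]])/6+[195,230]
def f(p,k=[0,1]):
    c=topc(p);e1=proj('top',c)-tp;e2=proj('scene',c[[0,1,2,3]])-sp
    return np.r_[e1.ravel()*(0 in k),e2.ravel()*(1 in k)]
for k in ([0],[1],[0,1]):
    r=least_squares(f,[700,-150,np.pi+.3],args=(k,));print(r.x,np.degrees(r.x[2]));
print(r.fun.reshape(-1,2).round(1))
E
```

```text
[ 670.88271449 -147.14585268    3.47914823] 199.34050979460386
[ 674.11263235 -145.08330705    3.48501021] 199.67637631700515
[ 672.24756843 -146.00981067    3.48289833] 199.5553748337514
[[-0.3 -1.5]
 [-1.3 -0.7]
 [ 1.1 -1.7]
 [-1.2 -1.2]
 [ 1.3  0.5]
 [-1.8  1.3]
 [-0.5 -0.9]
 [-0.6  0.4]
 [-1.  -0.4]
 [-0.8 -1. ]]
```

```bash
cat >> h.py <<'E'
def Rst(st):
    q=st['orientation'];return R.from_quat([q[1],q[2],q[3],q[0]])
def grasp(p,s=70,Z=21,tilt=30):
    x,y,a=p;h=np.array([np.cos(a),np.sin(a),0]);l=np.array([-np.sin(a),np.cos(a),0]);z=np.array([0,0,1.])
    t=np.radians(tilt);c,sn=np.cos(np.pi/6),.5
    pos=np.array([x,y,0])+h*(s*c-Z*sn)+z*(s*sn+Z*c)
    zt=np.sin(t)*h-np.cos(t)*z
    return pos,R.from_matrix(np.stack([np.cross(l,zt),l,zt],1))
def delta(st,pos,Rt):
    return np.degrees((Rt*Rst(st).inv()).as_rotvec()).round(2),((pos-st['eef_pos'])/1000).round(4)
E
python3 - <<'E'
from h import *
st=env.get_state();print(env.tcp_to_tips, st['time'])
p=[672.2,-146,3.4829]
pos,Rt=grasp(p,Z=21+110)
print(pos,Rt.as_matrix().round(3),delta(st,pos,Rt), delta(st,pos,R.from_euler('z',7,degrees=True)*Rst(st)))
E
```

```text
22.0 0.15
[ 676.79683555 -144.36716497  148.4493279 ] [[ 0.816  0.335 -0.471]
 [ 0.29  -0.942 -0.167]
 [-0.5    0.    -0.866]] (array([-8.42, 28.81,  6.65]), array([ 0.5388,  0.4648, -0.0779])) (array([0., 0., 7.]), array([ 0.5388,  0.4648, -0.0779]))
```

Emit:
move_arm(series=[[0,0,3,0.03,0.026,0.0,-1],[-1,3,5,0.065,0.056,0.0,-1],[-2,6,6.6,0.1,0.086,0.0,-1],[-3,10,6.6,0.135,0.116,0.0,-1],[-4.4,15,6.6,0.17,0.147,0.0,-1],[-6,20,6.6,0.205,0.177,0.0,-1],[-7.3,25,6.6,0.24,0.207,0.0,-1],[-8.4,28.8,6.6,0.275,0.237,0.0,-1]])

```text
time: 0.95
eef_pos: [414.8, -370.7, 227.0]
orientation: [0.045, 0.951, 0.164, -0.256]
force: [0.8, -1.8, -0.2]
gripper_width: 85.2
```

Emit:
move_arm(series=[[0,0,0,0.036,0.031,0,-1],[0,0,0,0.073,0.063,0,-1],[0,0,0,0.11,0.095,-0.01,-1],[0,0,0,0.147,0.127,-0.03,-1],[0,0,0,0.184,0.159,-0.05,-1],[0,0,0,0.221,0.191,-0.065,-1],[0,0,0,0.25,0.216,-0.078,-1],[0,0,0,0.264,0.228,-0.078,-1]])

```text
time: 1.75
eef_pos: [678.2, -139.2, 144.6]
orientation: [0.043, 0.951, 0.167, -0.257]
force: [-0.3, 0.1, -0.2]
gripper_width: 85.1
```

```bash
python3 - <<'E'
from h import *
st=env.get_state()
im=env.snapshot('wrist')[:,:,::-1];cv2.imwrite('pics/w1.png',im)
np.save('st1.npy',st,allow_pickle=True)
print(st['time'],st['eef_pos'],Rst(st).as_matrix().round(3),st['qpos'].round(2))
E
```

```text
1.75 [ 678.15410519 -139.21592047  144.55550471] [[ 0.813  0.339 -0.474]
 [ 0.295 -0.941 -0.167]
 [-0.502 -0.004 -0.865]] [ 0.11  0.92 -0.17  1.    0.29  1.73 -1.27]
```

View pics/w1.png

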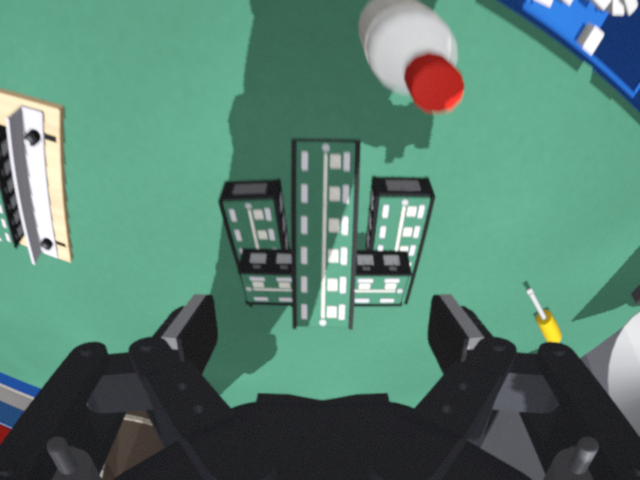

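```bash
python3 - <<'E'
from fit import *
st=np.load('st1.npy',allow_pickle=True).item()
im=cv2.imread('pics/w1.png')
crop(im,210,120,450,340,3,'pics/w1c.png')
p0=[672.2,-146,3.4829]
print(proj('wrist',topc(p0)[:4],st).round(1))
E
```

```text
[[364.9 140.6]
 [295.8 140. ]
 [358.5 329.6]
 [298.4 329.5]]
```

View pics/w1c.png

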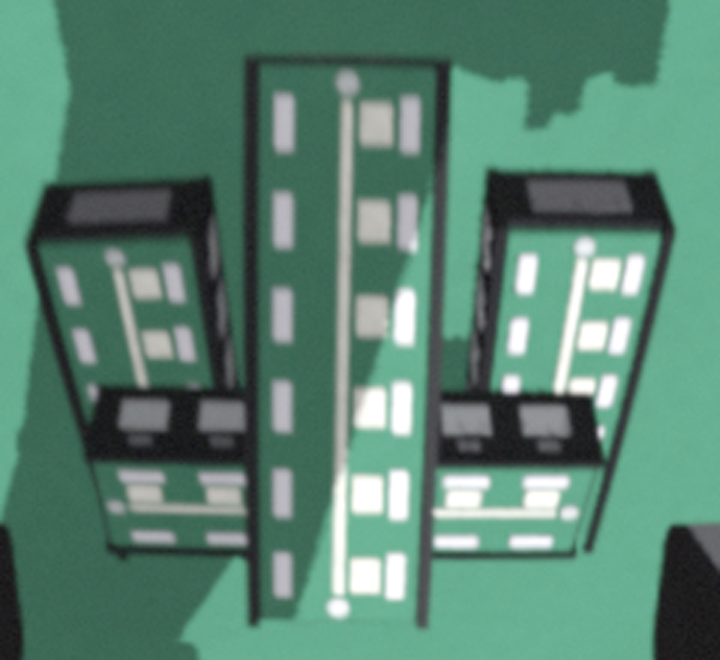

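```bash
python3 - <<'E'
from fit import *
st=np.load('st1.npy',allow_pickle=True).item()
u=np.array([[450,63],[247,58],[427,628],[250,627]])/3+[210,120]
f=lambda p:(proj('wrist',topc(p)[:4],st)-u).ravel()
r=least_squares(f,[672,-146,3.48]);print(r.x,r.fun.round(1))
p=r.x
s2=env.get_state();print(s2['eef_pos'],s2['time'])
pos,Rt=grasp(p,Z=22);print(pos,delta(s2,pos,Rt))
pos,Rt=grasp(p,Z=62);print(pos,delta(s2,pos,Rt))
E
```

```text
[ 671.32205732 -143.2012043     3.47023693] [ 0.8 -0.3 -0.7  0.2  0.5  0.4 -0.6  0.1]
[ 679.18266066 -138.00558603  145.183757  ] 1.8
[ 624.35599755 -159.21713725   54.05255888] (array([-0.2 , -0.14, -1.06]), array([-0.0548, -0.0212, -0.0911]))
[ 643.2856133  -152.76193411   88.69357503] (array([-0.2 , -0.14, -1.06]), array([-0.0359, -0.0148, -0.0565]))
```

Emit:
move_arm(series=[[0,0,-0.5,-0.01,-0.003,-0.018,-1],[0,0,-1,-0.02,-0.005,-0.035,-1],[0,0,-1,-0.028,-0.007,-0.05,-1],[0,0,-1,-0.034,-0.008,-0.06,-1],[0,0,-1,-0.034,-0.008,-0.06,-1],[0,0,-1,-0.034,-0.008,-0.06,-1],[0,0,-1,-0.034,-0.008,-0.06,-1],[0,0,-1,-0.034,-0.008,-0.06,-1]])

```text
time: 2.6
eef_pos: [643.8, -152.4, 89.8]
orientation: [0.042, 0.954, 0.156, -0.254]
force: [0.5, 0.8, -0.1]
gripper_width: 85.2
```

```bash
python3 - <<'E'
from h import *
st=env.get_state()
im=env.snapshot('wrist')[:,:,::-1];cv2.imwrite('pics/w2.png',im)
np.save('st2.npy',st,allow_pickle=True)
print(st['time'],st['eef_pos'],Rst(st).as_matrix().round(3),st['qpos'].round(2))
st=env.get_state();print(st['eef_pos'])
E
```

```text
2.6 [ 643.83203347 -152.36789167   89.76828751] [[ 0.822  0.318 -0.472]
 [ 0.275 -0.948 -0.16 ]
 [-0.498  0.002 -0.867]] [ 0.14  0.91 -0.17  1.16  0.3   1.59 -1.31]
[ 643.69096653 -152.41953826   89.65762012]
```

View pics/w2.png

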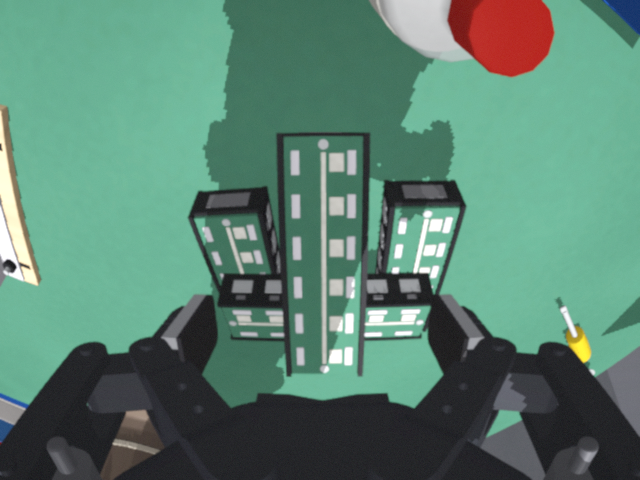

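```bash
python3 - <<'E'
from fit import *
st=np.load('st2.npy',allow_pickle=True).item()
im=cv2.imread('pics/w2.png')
crop(im,190,110,470,390,2.8,'pics/w2c.png')
u=np.array([[369.5,133.5],[277,133],[363,375.5],[287,375]])
f=lambda p:(proj('wrist',topc(p)[:4],st)-u).ravel()
r=least_squares(f,[672,-146,3.48]);print(r.x,r.fun.round(1))
s2=env.get_state()
pos,Rt=grasp(r.x,Z=22);print(pos,delta(s2,pos,Rt))
E
```

```text
[ 671.01796042 -143.50785721    3.47158725] [ 0.7 -0.9 -0.5  0.2 -0.1  0.6 -0.2  1.6]
[ 624.07357014 -159.58719486   54.05255888] (array([0.05, 0.11, 0.36]), array([-0.0196, -0.0072, -0.0356]))
```

View pics/w2c.png

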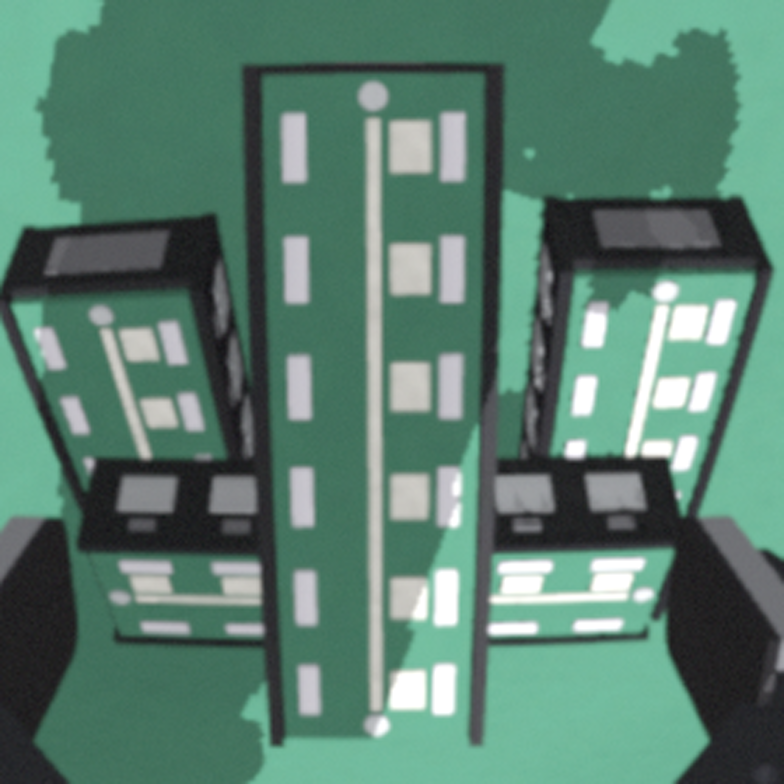

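Emit:
move_arm(series=[[0,0,0.3,-0.004,-0.0015,-0.007,-1],[0,0,0.3,-0.008,-0.003,-0.0145,-1],[0,0,0.3,-0.012,-0.0045,-0.022,-1],[0,0,0.3,-0.016,-0.006,-0.029,-1],[0,0,0.3,-0.02,-0.0074,-0.0365,-1],[0,0,0.3,-0.02,-0.0074,-0.0365,-1],[0,0,0.3,-0.02,-0.0074,-0.0365,-1],[0,0,0.3,-0.02,-0.0074,-0.0365,-1]], grip_force=40)

```text
time: 3.45
eef_pos: [623.5, -159.9, 52.8]
orientation: [0.043, 0.953, 0.158, -0.255]
force: [-0.3, 0.4, -0.5]
gripper_width: 85.2
```

```bash
python3 - <<'E'
from fit import *
st=env.get_state()
im=env.snapshot('wrist')[:,:,::-1];cv2.imwrite('pics/w3.png',im)
print(st['time'],st['eef_pos'],st['qpos'].round(2),env.tcp_to_tips)
pos,Rt=grasp([671.02,-143.51,3.4716],Z=21);print(delta(st,pos,Rt))
E
```

```text
3.45 [ 623.4980344  -159.85377185   52.82298959] [ 0.16  0.91 -0.17  1.25  0.31  1.5  -1.32] 22.0
(array([0.05, 0.08, 0.07]), array([0.0001, 0.0001, 0.0004]))
```

View pics/w3.png

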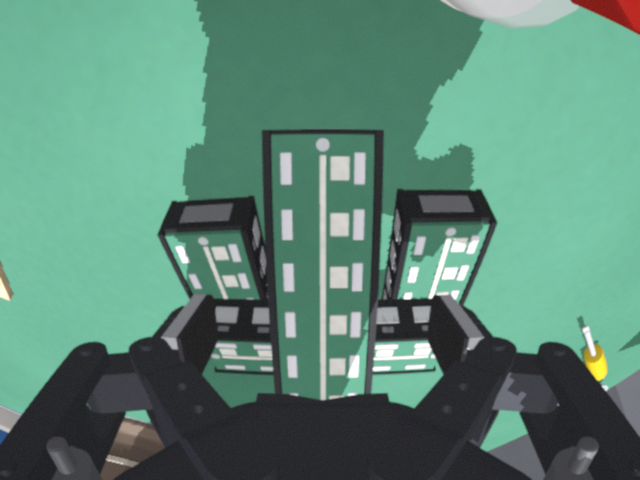

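Emit:
move_arm(series=[[0,0,0,0,0,0,-0.6],[0,0,0,0,0,0,-0.35],[0,0,0,0,0,0,-0.2],[0,0,0,0,0,0,-0.1],[0,0,0,0,0,0,0.0],[0,0,0,0,0,0,0.2],[0,0,0,0,0,0,1],[0,0,0,0,0,0,1]], grip_force=40)

```text
time: 4.3
eef_pos: [624.8, -157.5, 54.1]
orientation: [0.042, 0.953, 0.159, -0.253]
force: [1.9, 4.9, 7.3]
gripper_width: 5.8
```

```bash
python3 - <<'E'
from fit import *
st=env.get_state()
im=env.snapshot('wrist')[:,:,::-1];cv2.imwrite('pics/w4.png',im)
print(st)
E
```

```text
{'time': 4.3, 'qpos': array([ 0.15861675,  0.91311343, -0.17250703,  1.24457673,  0.30633878,
        1.49855449, -1.32431985]), 'joint_vel': array([-0.0014545 ,  0.00255937, -0.00329224,  0.00404284, -0.00316416,
       -0.00052884,  0.00091414]), 'joint_efforts': array([ 4.46538940e+00, -7.88954544e+01,  2.03708254e+00, -2.22055864e+01,
        2.32887335e+00,  2.06301972e+00, -1.92362080e-03]), 'eef_pos': array([ 624.75180103, -157.54169335,   54.07896983]), 'orientation': array([ 0.04182733,  0.95339143,  0.15869336, -0.25320283]), 'force': array([1.86018875, 4.88794486, 7.32186901]), 'ft_torque': array([ 1.06875722, -0.20173918, -0.52455804]), 'gripper_width': 5.8471625058113625}
```

View pics/w4.png

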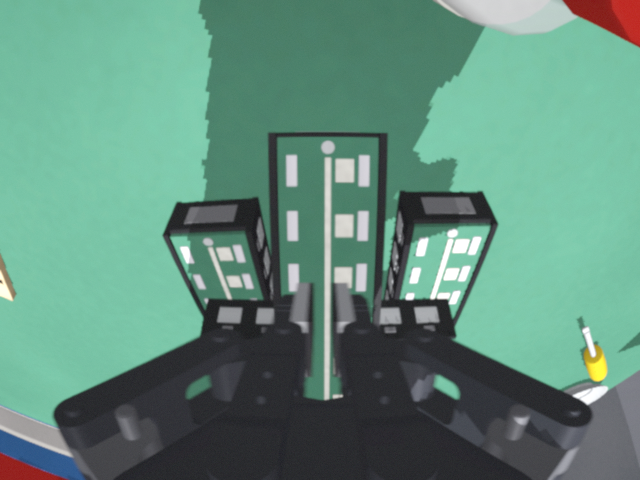

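```bash
python3 - <<'E'
from fit import *
st=env.get_state()
Rw=Rst(st)
for z in (-20,0,22): 
  for y in (-3,3,42.5): print(z,y,proj('wrist',Rw.apply([[11,y,z],[-11,y,z]])+st['eef_pos'],st).round(0).tolist())
im=cv2.imread('pics/w4.png');crop(im,200,120,460,360,3,'pics/w4c.png')
im=cv2.imread('pics/w3.png');crop(im,140,240,500,480,2.2,'pics/w3c.png')
print(proj('wrist',topc([671.02,-143.51,3.4716]),st).round(0))
E
```

```text
-20 -3 [[316.0, 292.0], [316.0, 343.0]]
-20 3 [[332.0, 292.0], [331.0, 343.0]]
-20 42.5 [[435.0, 290.0], [429.0, 340.0]]
0 -3 [[316.0, 273.0], [317.0, 319.0]]
0 3 [[331.0, 273.0], [330.0, 319.0]]
0 42.5 [[422.0, 272.0], [418.0, 318.0]]
22 -3 [[317.0, 257.0], [317.0, 299.0]]
22 3 [[330.0, 257.0], [329.0, 299.0]]
22 42.5 [[411.0, 256.0], [408.0, 298.0]]
[[388. 133.]
 [268. 133.]
 [372. 423.]
 [282. 423.]
 [367. 393.]
 [286. 393.]]
```

View pics/w4c.png

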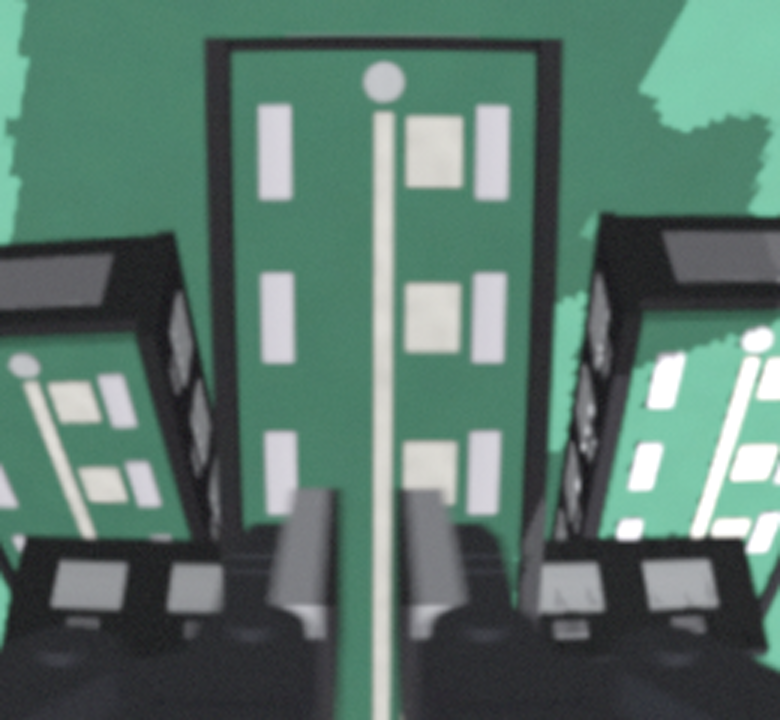

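View pics/w3c.png

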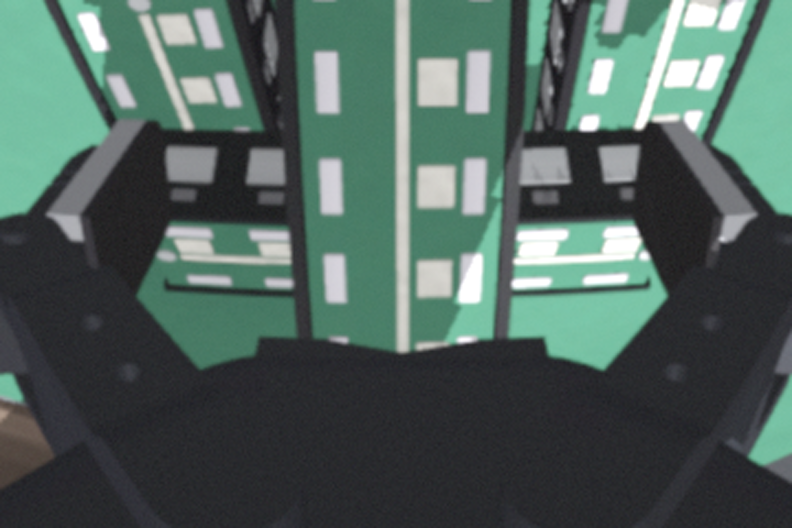

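Emit:
move_arm(series=[[0,0,0,0.0024,0.0008,0.0043,1],[0,0,0,0.0047,0.0016,0.0087,1],[0,0,0,0.0071,0.0024,0.013,1],[0,0,0,0.0071,0.0024,0.013,1],[0,0,0,0.0071,0.0024,0.013,-0.5],[0,0,0,0.0071,0.0024,0.013,-1],[0,0,0,0.0071,0.0024,0.013,-1],[0,0,0,0.0071,0.0024,0.013,-1]])

```text
time: 5.15
eef_pos: [630.0, -157.6, 65.3]
orientation: [0.043, 0.953, 0.158, -0.255]
force: [0.7, 0.5, 0.2]
gripper_width: 57.9
```

```bash
python3 - <<'E'
from fit import *
st=env.get_state();np.save('st5.npy',st,allow_pickle=True)
im=env.snapshot('wrist')[:,:,::-1];cv2.imwrite('pics/w5.png',im)
print(st['time'],st['eef_pos'],st['gripper_width'],st['force'])
t=env.snapshot('top')[:,:,::-1];cv2.imwrite('pics/top5.png',t)
s=env.snapshot('scene')[:,:,::-1];cv2.imwrite('pics/scene5.png',s)
crop(s,180,180,340,330,5,'pics/scene5c.png')
E
```

```text
5.15 [ 630.02533392 -157.61942462   65.33853064] 57.93659525654161 [0.65687316 0.53581269 0.18102672]
```

View pics/w5.png

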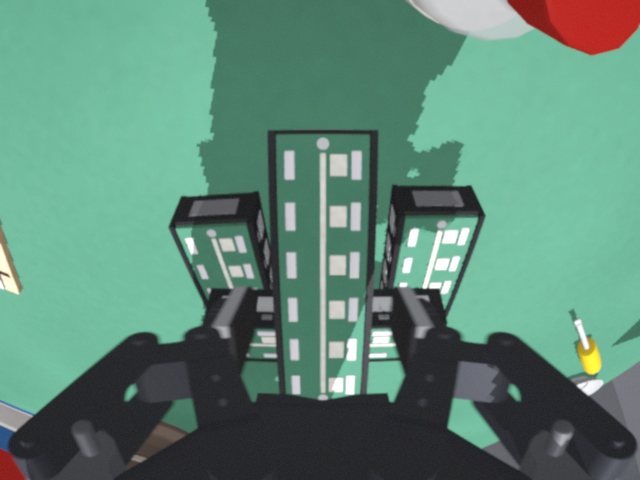

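View pics/scene5c.png

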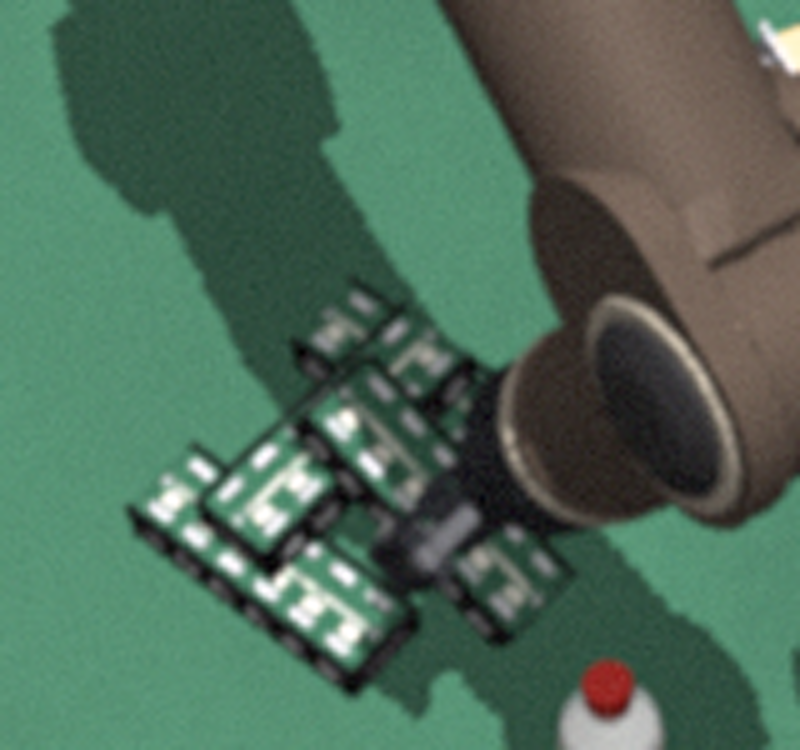

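Emit:
move_arm(series=[[0,0,0,0,0,0,-1],[0,0,0,-0.0035,-0.0012,-0.0064,-1],[0,0,0,-0.007,-0.0024,-0.0128,-1],[0,0,0,-0.0105,-0.0036,-0.0192,-1],[0,0,0,-0.014,-0.0048,-0.0256,-1],[0,0,0,-0.0175,-0.006,-0.032,-1],[0,0,0,-0.0208,-0.0071,-0.0381,-1],[0,0,0,-0.0208,-0.0071,-0.0381,-1]])

```text
time: 6.1
eef_pos: [608.3, -165.0, 26.4]
orientation: [0.043, 0.953, 0.158, -0.256]
force: [-0.7, 0.5, -0.2]
gripper_width: 85.3
```

```bash
python3 - <<'E'
from fit import *
st=env.get_state()
im=env.snapshot('wrist')[:,:,::-1];cv2.imwrite('pics/w6.png',im)
print(st['time'],st['eef_pos'],st['gripper_width'],st['force'])
pos,Rt=grasp([671.02,-143.51,3.4716],Z=-8);print(delta(st,pos,Rt))
E
```

```text
6.1 [ 608.31768901 -164.96760239   26.36612461] 85.28593602422339 [-0.70090882  0.54196955 -0.1532123 ]
(array([ 0.05, -0.07,  0.09]), array([0.0016, 0.0005, 0.0017]))
```

View pics/w6.png

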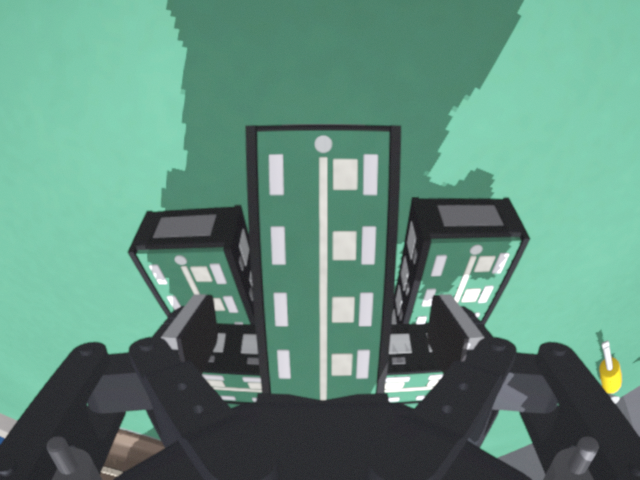

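Emit:
move_arm(series=[[0,0,0,0,0,0,-0.6],[0,0,0,0,0,0,-0.35],[0,0,0,0,0,0,-0.25],[0,0,0,0,0,0,-0.18],[0,0,0,0,0,0,-0.12],[0,0,0,0,0,0,-0.06],[0,0,0,0,0,0,0.0],[0,0,0,0,0,0,0.1]], grip_force=35)

```text
time: 6.95
eef_pos: [609.5, -164.6, 27.6]
orientation: [0.043, 0.953, 0.158, -0.255]
force: [-0.3, 0.4, 1.5]
gripper_width: 45.4
```

```bash
python3 - <<'E'
from fit import *
st=env.get_state()
im=env.snapshot('wrist')[:,:,::-1];cv2.imwrite('pics/w7.png',im)
print(st['time'],st['eef_pos'],st['gripper_width'],st['force'])
E
```

```text
6.95 [ 609.54104811 -164.61052192   27.58814126] 45.40457833365536 [-0.26467777  0.39092731  1.51294504]
```

View pics/w7.png

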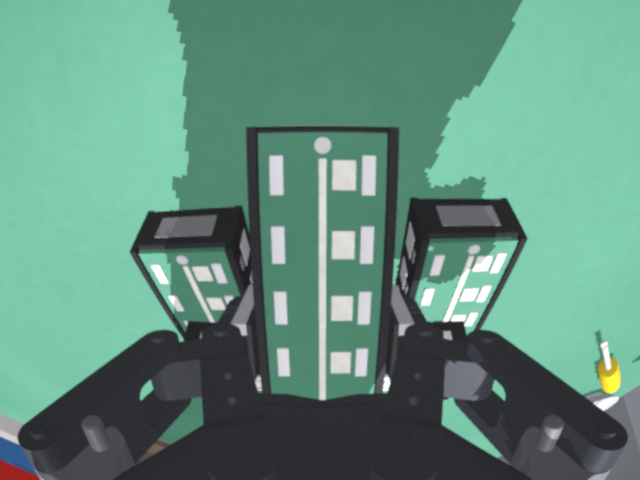

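Emit:
move_arm(series=[[0,0,0,0,0,0,0.4],[0,0,0,0,0,0,1],[0,0,0,0,0,0,1],[0,0,0,0,0,0.002,1],[0,0,0,0,0,0.005,1],[0,0,0,0.0,0,0.01,1],[0,0,0,0.0,0,0.017,1],[0,0,0,0.0,0,0.025,1]], grip_force=35)

```text
time: 7.8
eef_pos: [609.3, -164.6, 52.9]
orientation: [0.043, 0.953, 0.158, -0.255]
force: [-0.4, 1.2, -2.3]
gripper_width: 46.1
```

```bash
python3 - <<'E'
from fit import *
st=env.get_state()
im=env.snapshot('wrist')[:,:,::-1];cv2.imwrite('pics/w8.png',im)
print(st['time'],st['eef_pos'],st['gripper_width'],st['force'])
E
```

```text
7.8 [ 609.30471472 -164.64943649   52.92329282] 46.14565230670095 [-0.37104478  1.18724808 -2.25653415]
```

View pics/w8.png

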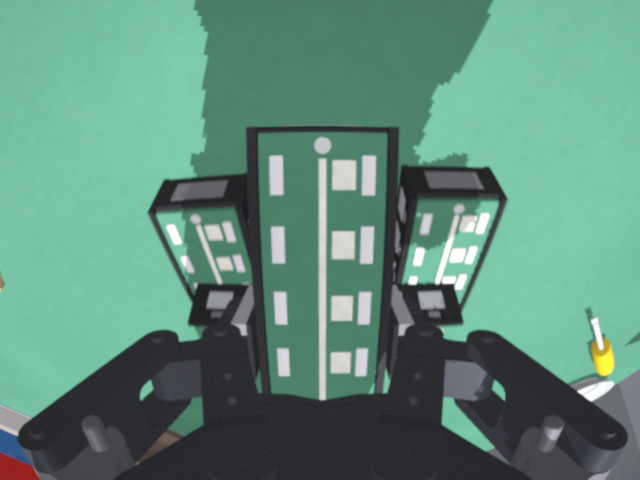

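```bash
cat > tgt.py <<'E'
from h import *
BC=np.array([558,219.9,0]);YAW=np.radians(-4.7)
bx=np.array([np.cos(YAW),np.sin(YAW),0]);by=np.array([-np.sin(YAW),np.cos(YAW),0])
def down(yaw):
    x=np.array([np.cos(yaw),np.sin(yaw),0]);z=np.array([0,0,-1.]);return R.from_matrix(np.stack([x,np.cross(z,x),z],1))
def b2w(x,y,z): return BC+bx*x+by*y+[0,0,z]
E
python3 - <<'E'
from tgt import *
from fit import topc
st=env.get_state();Rw=Rst(st)
# tool frame of module centre at grip time
c=topc([671.02,-143.51,3.4716]);n=c[2:4].mean(0)-c[4:6].mean(0);cen=c[:4].mean(0)-n/2
ct=Rw.inv().apply(cen-np.array([609.54,-164.61,27.59]));print('centre in tool',ct)
# check vs w8 image of low corners
pts=[ct+[70,sy*23,-13] for sy in(-1,1)];print(proj('wrist',Rw.apply(pts)+st['eef_pos'],st))
Rt=down(YAW)
pos=b2w(-1.2,62,21+80)-Rt.apply(ct)
print(pos,delta(st,pos,Rt),st['eef_pos'])
E
```

```text
centre in tool [ 1.28777950e-01 -1.73796026e-02 -2.16061727e+01]
[[247.3304779  127.55020455]
 [400.30809963 127.51165767]]
[561.75445369 281.7830749   79.39382726] (array([  3.81, -29.85, -22.96]), array([-0.0484,  0.4466,  0.0248])) [ 610.11361831 -164.7835675    54.56081579]
```

Emit:
move_arm(series=[[0,0,0,0,0,0.015,1],[0,0,0,0,0,0.04,1],[0,0,0,0,0,0.065,1],[0,0,0,0,0.005,0.08,1],[0.2,-2,-1.5,-0.002,0.025,0.085,1],[0.6,-5,-4,-0.006,0.055,0.085,1],[1.1,-9,-7,-0.01,0.09,0.085,1],[1.6,-13,-10,-0.015,0.125,0.085,1]])

```text
time: 8.65
eef_pos: [594.3, -38.1, 137.8]
orientation: [0.024, 0.987, 0.071, -0.145]
force: [-0.0, 0.3, -1.3]
gripper_width: 45.7
```

```bash
python3 - <<'E'
from tgt import *
st=env.get_state();Rt=down(YAW);ct=[.13,0,-21.6]
pos=b2w(-1.2,62,21+80)-Rt.apply(ct)
print(st['eef_pos'],st['gripper_width'],delta(st,pos,Rt))
E
```

```text
[594.26031718 -38.12377971 137.75906878] 45.701327956620524 (array([  2.12, -16.8 , -12.82]), array([-0.0325,  0.3199, -0.0584]))
```

Emit:
move_arm(series=[[0.5,-4,-3,-0.004,0.04,0,1],[1,-8,-6,-0.009,0.08,0,1],[1.5,-12,-9,-0.014,0.12,0,1],[2.1,-16.8,-12.8,-0.019,0.16,0,1],[2.1,-16.8,-12.8,-0.024,0.2,0,1],[2.1,-16.8,-12.8,-0.028,0.24,0,1],[2.1,-16.8,-12.8,-0.032,0.28,0,1],[2.1,-16.8,-12.8,-0.0325,0.305,-0.02,1]])

```text
time: 9.45
eef_pos: [561.8, 270.6, 120.5]
orientation: [-0.001, 0.999, -0.038, 0.001]
force: [0.6, 0.1, -1.6]
gripper_width: 45.6
```

Emit:
move_arm(series=[[0,0,0,0,0.01,-0.01,1],[0,0,0,0,0.015,-0.025,1],[0,0,0,0,0.015,-0.038,1],[0,0,0,0,0.015,-0.038,1],[0,0,0,0,0.015,-0.038,1],[0,0,0,0,0.015,-0.038,1],[0,0,0,0,0.015,-0.038,1],[0,0,0,0,0.015,-0.038,1]])

```text
time: 10.25
eef_pos: [562.3, 280.2, 80.1]
orientation: [0.0, 0.999, -0.04, -0.001]
force: [-0.8, -0.6, -1.1]
gripper_width: 45.3
```

```bash
python3 - <<'E'
from tgt import *
st=env.get_state();Rt=down(YAW);ct=[.13,0,-21.6]
im=env.snapshot('wrist')[:,:,::-1];cv2.imwrite('pics/w9.png',im);np.save('st9.npy',st,allow_pickle=True)
pos=b2w(-1.2,62,21)-Rt.apply(ct)
print(st['time'],st['eef_pos'],st['gripper_width'],delta(st,pos,Rt),st['force'])
for y in (-16.7,-71.4):
  print(proj('wrist',[b2w(a-1.2,y+b,34) for a in(70,-70) for b in(-23,23)],st).round(0).tolist())
print(proj('wrist',[b2w(a,b,8) for a in(100,-100) for b in(-150,150)],st).round(0).tolist())
E
```

```text
10.25 [562.31086341 280.17396826  80.0603    ] 45.25533477390357 (array([ 0.05, -0.11, -0.13]), array([-0.0006,  0.0016, -0.0807])) [-0.77978445 -0.62722531 -1.12695197]
[[502.0, 141.0], [425.0, 135.0], [474.0, 361.0], [407.0, 366.0]]
[[576.0, 150.0], [515.0, 142.0], [541.0, 353.0], [485.0, 360.0]]
[[611.0, 114.0], [175.0, 89.0], [570.0, 359.0], [202.0, 375.0]]
```

View pics/w9.png

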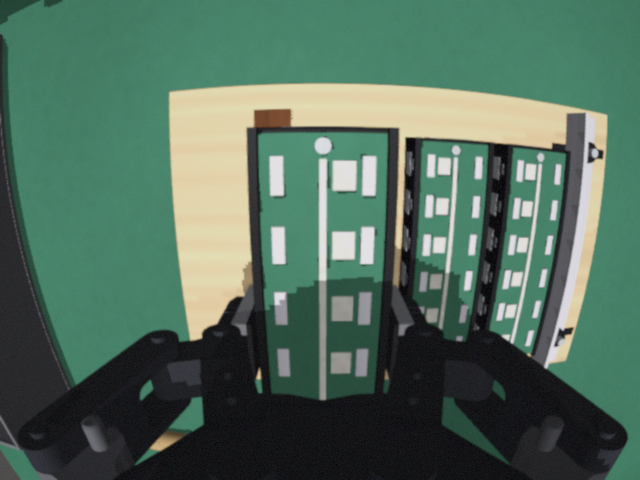

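```bash
python3 - <<'E'
from h import *
im=cv2.imread('pics/w9.png');crop(im,390,80,620,380,2.6,'pics/w9c.png')
E
```

```text
(no output)
```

View pics/w9c.png

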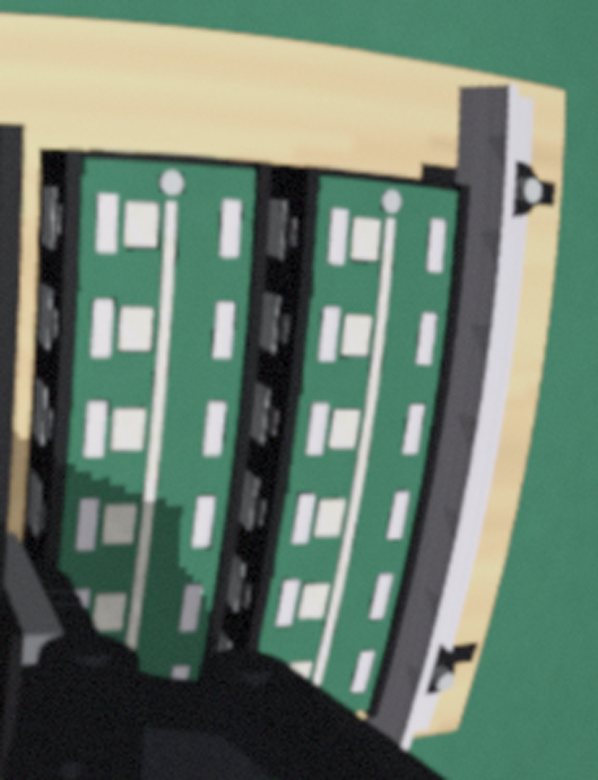

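```bash
python3 - <<'E'
from tgt import *
st=np.load('st9.npy',allow_pickle=True).item()
c=np.array([[68,152],[270,167],[310,170],[466,185],[372,715]])/2.6+[390,80]
P=onz('wrist',c,34,st);print(P.round(1), ((P-BC)@np.stack([bx,by],1)).round(1))
b=np.array([[169,92],[606,115]]);Q=onz('wrist',b,8,st);print(Q.round(1),((Q-BC)@np.stack([bx,by],1)).round(1))
f=np.array([[508,87],[400,750]])/2.6+[390,80];F=onz('wrist',f,30,st);print(((F-BC)@np.stack([bx,by],1)).round(1))
E
```

```text
[[625.6 225.6  34. ]
 [621.6 180.2  34. ]
 [620.9 170.2  34. ]
 [617.9 126.   34. ]
 [479.1 138.6  34. ]] [[ 66.9  11.2]
 [ 66.6 -34.4]
 [ 66.8 -44.4]
 [ 67.4 -88.7]
 [-72.  -87.5]]
[[668.6 365.5   8. ]
 [643.8  68.2   8. ]] [[  98.3  154.2]
 [  98.  -144.1]]
[[  92.8 -104.4]
 [ -88.8 -104.9]]
```

Emit:
move_arm(series=[[0,0,0,-0.0022,0.0067,-0.01,1],[0,0,0,-0.0022,0.0067,-0.025,1],[0,0,0,-0.0022,0.0067,-0.04,1],[0,0,0,-0.0022,0.0067,-0.055,1],[0,0,0,-0.0022,0.0067,-0.067,1],[0,0,0,-0.0022,0.0067,-0.074,1],[0,0,0,-0.0022,0.0067,-0.074,1],[0,0,0,-0.0022,0.0067,-0.074,1]])

```text
time: 11.1
eef_pos: [559.9, 287.1, 5.5]
orientation: [0.001, 0.999, -0.04, -0.001]
force: [0.2, 0.4, -2.0]
gripper_width: 45.5
```

Emit:
move_arm(series=[[0,0,0,0,0,-0.0005,1],[0,0,0,0,0,-0.001,1],[0,0,0,0,0,-0.0015,1],[0,0,0,0,0,-0.002,1],[0,0,0,0,0,-0.0025,1],[0,0,0,0,0,-0.003,1],[0,0,0,0,0,-0.0035,1],[0,0,0,0,0,-0.004,1]])

```text
time: 11.9
eef_pos: [559.7, 287.1, 1.7]
orientation: [0.001, 0.999, -0.04, -0.001]
force: [-1.8, -2.2, 6.0]
gripper_width: 45.3
```

```bash
python3 - <<'E'
from tgt import *
st=env.get_state()
im=env.snapshot('wrist')[:,:,::-1];cv2.imwrite('pics/w10.png',im);np.save('st10.npy',st,allow_pickle=True)
print(st['time'],st['eef_pos'],st['gripper_width'],st['force'],st['ft_torque'])
E
```

```text
11.9 [559.69311517 287.08658117   1.65588795] 45.311683877233385 [-1.84652833 -2.20536493  6.02638126] [-0.17827758  0.45664179  0.06665569]
```

View pics/w10.png

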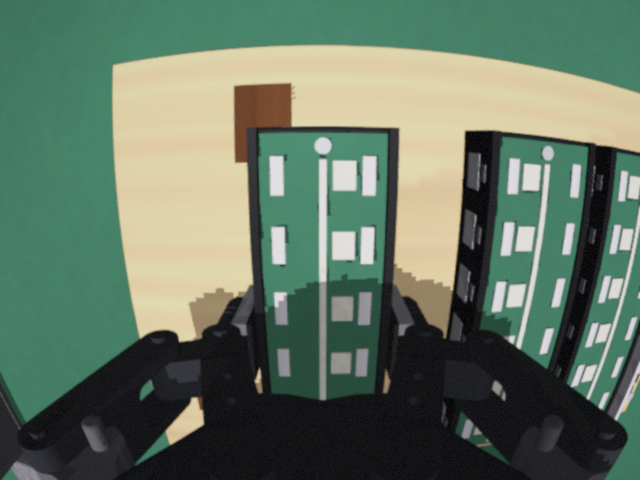

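```bash
python3 - <<'E'
from tgt import *
st=np.load('st10.npy',allow_pickle=True).item()
P=onz('wrist',[[248,128],[398,128.5],[493,134],[595,146.5]],34,st);print(P.round(1));print(((P-BC)@np.stack([bx,by],1)).round(1))
E
```

```text
[[631.3 304.3  34. ]
 [627.4 258.3  34. ]
 [625.1 225.9  34. ]
 [621.6 180.3  34. ]]
[[ 66.1  90.1]
 [ 66.1  43.9]
 [ 66.4  11.5]
 [ 66.6 -34.3]]
```

Emit:
move_arm(series=[[0,0,0,0,0,0.0005,0.2],[0,0,0,0,0,0.001,0.0],[0,0,0,0,0,0.001,-0.15],[0,0,0,0,0,0.001,-0.25],[0,0,0,0,0,0.001,-0.35],[0,0,0,0,0,0.001,-0.45],[0,0,0,0,0,0.001,-0.45],[0,0,0,0,0,0.001,-0.45]])

```text
time: 12.75
eef_pos: [559.7, 287.0, 2.4]
orientation: [0.001, 0.999, -0.04, -0.001]
force: [1.1, -0.4, -0.6]
gripper_width: 62.2
```

```bash
python3 - <<'E'
from tgt import *
st=env.get_state()
im=env.snapshot('wrist')[:,:,::-1];cv2.imwrite('pics/w11.png',im);np.save('st11.npy',st,allow_pickle=True)
print(st['time'],st['eef_pos'],st['gripper_width'],st['force'],st['ft_torque'])
E
```

```text
12.75 [559.73438313 287.04163398   2.41408264] 62.161195043800305 [ 1.10167978 -0.42505865 -0.59547689] [ 0.00460504 -0.02778797  0.00207455]
```

View pics/w11.png

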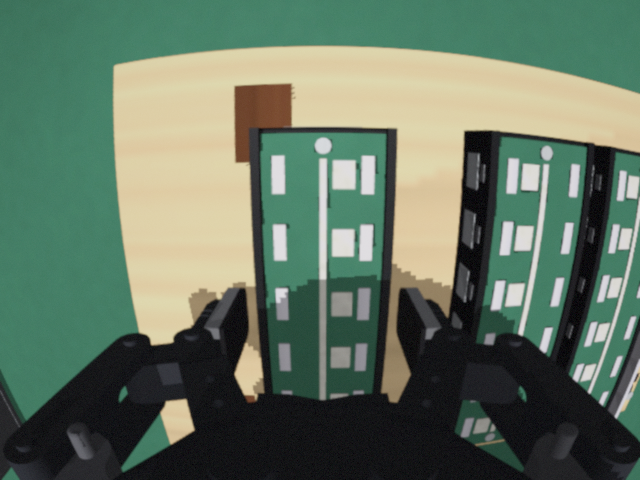

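Emit:
move_arm(series=[[0,0,0,0,0,0.005,-0.45],[0,0,0,0,0,0.015,-0.45],[0,0,0,0,0,0.03,-0.45],[0,0,0,0,0,0.045,-0.45],[0,0,-4,0,0.005,0.06,-0.45],[0,0,-10,0,0.015,0.07,-0.45],[0,0,-17,0,0.025,0.07,-0.45],[0,0,-25,0,0.035,0.07,-0.45]])

```text
time: 13.6
eef_pos: [560.4, 322.8, 74.8]
orientation: [-0.001, 0.966, -0.258, -0.001]
force: [-0.7, -0.6, -1.2]
gripper_width: 62.0
```

```bash
python3 - <<'E'
from tgt import *
st=env.get_state();Rt=down(YAW-np.pi/2)
pos=b2w(-3.5,128,65)
print(st['qpos'].round(2),st['time'],st['eef_pos'],delta(st,pos,Rt))
E
```

```text
[-0.5   0.61 -0.14  1.67  0.1   0.87 -2.77] 13.6 [560.4221477  322.79308582  74.75945259] (array([-1.300e-01,  1.000e-02, -6.485e+01]), array([ 0.0046,  0.025 , -0.0098]))
```

Emit:
move_arm(series=[[0,0,8,0.001,0.003,0,-0.45],[0,0,16,0.001,0.006,0,-0.45],[0,0,24,0.002,0.009,0,-0.45],[0,0,32,0.003,0.012,0,-0.45],[0,0,40,0.004,0.015,0,-0.45],[0,0,48,0.0046,0.018,0,-0.45],[0,0,56,0.0046,0.021,0,-0.45],[0,0,64,0.0046,0.025,0,-0.45]])

```text
time: 14.4
eef_pos: [564.9, 347.1, 74.1]
orientation: [0.001, 0.954, 0.299, -0.0]
force: [0.5, 0.0, -0.1]
gripper_width: 62.1
```

Emit:
move_arm(series=[[0,0,8,0,0,0,-0.45],[0,0,16,0,0,0,-0.45],[0,0,24,0,0,0,-0.45],[0,0,32,0,0,0,-0.45],[0,0,40,0,0,0,-0.45],[0,0,48,0,0,0,-0.45],[0,0,51.1,0,0,0,-0.45],[0,0,51.1,0,0,0,-0.45]])

```text
time: 15.2
eef_pos: [564.9, 346.9, 73.8]
orientation: [0.002, 0.734, 0.679, 0.0]
force: [-0.3, 0.0, -0.1]
gripper_width: 61.9
```

```bash
python3 - <<'E'
from tgt import *
st=env.get_state();Rt=down(YAW+np.pi/2)
pos=b2w(-3.5,128,3)
print(st['qpos'].round(2),st['time'],st['eef_pos'],delta(st,pos,Rt),st['gripper_width'])
im=env.snapshot('wrist')[:,:,::-1];cv2.imwrite('pics/w12.png',im)
t=env.snapshot('top')[:,:,::-1];cv2.imwrite('pics/top12.png',t)
crop(t,160,150,440,300,2.8,'pics/top12c.png')
E
```

```text
[-0.22  0.71 -0.62  1.6   0.48  0.98 -1.07] 15.2 [564.91056744 346.85851945  73.77331886] (array([ 0.15,  0.15, -0.26]), array([ 0.0001,  0.0009, -0.0708])) 61.87741476821154
```

View pics/w12.png

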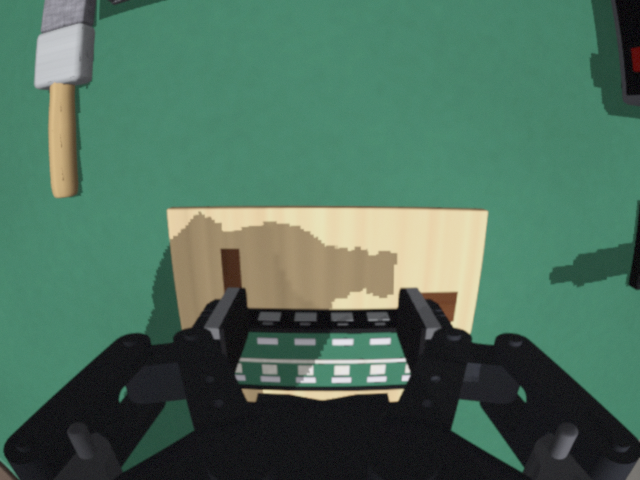

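View pics/top12c.png

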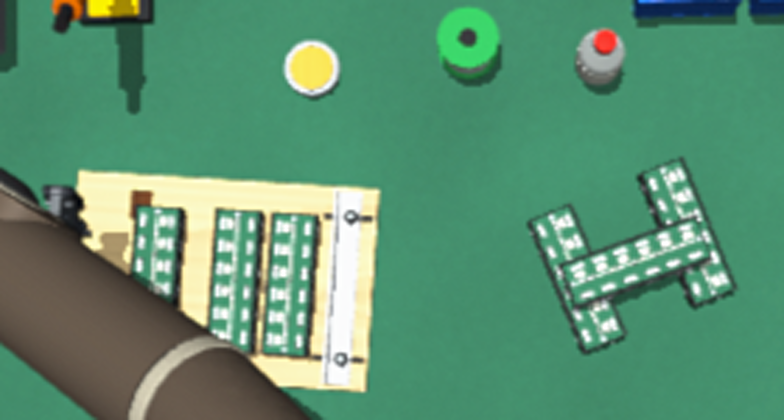

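```bash
python3 - <<'E'
from tgt import *
st=env.get_state()
P=onz('wrist',[[249,330],[402,330],[249,310],[402,310]],34,st);print(((P-BC)@np.stack([bx,by],1)).round(1))
P=onz('wrist',[[249,310],[402,310]],8,st);print(((P-BC)@np.stack([bx,by],1)).round(1))
E
```

```text
[[-47.2  88.4]
 [ 41.4  88.2]
 [-46.2 101.5]
 [ 40.3 101.4]]
[[-51.9  88.4]
 [ 46.7  88.3]]
```

Emit:
move_arm(series=[[0,0,0,0,0,-0.01,-0.45],[0,0,0,0,0.001,-0.025,-0.45],[0,0,0,0,0.001,-0.04,-0.45],[0,0,0,0,0.001,-0.052,-0.45],[0,0,0,0,0.001,-0.062,-0.45],[0,0,0,0,0.001,-0.0705,-0.45],[0,0,0,0,0.001,-0.0705,-0.45],[0,0,0,0,0.001,-0.0705,-0.45]])

```text
time: 16.1
eef_pos: [564.3, 348.2, 1.9]
orientation: [0.001, 0.734, 0.679, -0.001]
force: [-0.2, 0.3, 0.6]
gripper_width: 61.8
```

```bash
python3 - <<'E'
from tgt import *
st=env.get_state();print(st['time'],st['eef_pos'],st['force'],(st['eef_pos']-BC)@by)
im=env.snapshot('wrist')[:,:,::-1];cv2.imwrite('pics/w13.png',im)
E
```

```text
16.1 [564.30977203 348.20655204   1.88646533] [-0.15715039  0.28759928  0.56895761] 128.3921200495833
```

View pics/w13.png

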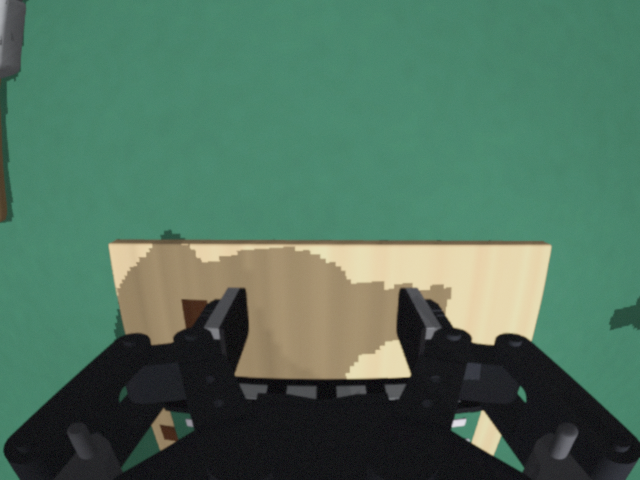

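Emit:
move_arm(series=[[0,0,0,-0.0003,-0.003,0,-0.45],[0,0,0,-0.0006,-0.007,0,-0.45],[0,0,0,-0.001,-0.012,0,-0.45],[0,0,0,-0.0014,-0.017,0,-0.45],[0,0,0,-0.0018,-0.022,0,-0.45],[0,0,0,-0.0021,-0.025,0,-0.45],[0,0,0,-0.0023,-0.028,0,-0.45],[0,0,0,-0.0025,-0.031,0,-0.45]])

```text
time: 16.95
eef_pos: [561.7, 317.2, 2.0]
orientation: [0.001, 0.734, 0.679, -0.0]
force: [-0.1, 1.8, 0.1]
gripper_width: 61.8
```

Emit:
move_arm(series=[[0,0,0,-0.0002,-0.003,0,-0.45],[0,0,0,-0.0005,-0.006,0,-0.45],[0,0,0,-0.0007,-0.009,0,-0.45],[0,0,0,-0.001,-0.012,0,-0.45],[0,0,0,-0.0012,-0.015,0,-0.45],[0,0,0,-0.0015,-0.018,0,-0.45],[0,0,0,-0.0017,-0.021,0,-0.45],[0,0,0,-0.002,-0.024,0,-0.45]])

```text
time: 17.75
eef_pos: [559.8, 292.8, 1.9]
orientation: [0.001, 0.734, 0.679, -0.001]
force: [0.5, 2.8, -0.0]
gripper_width: 62.0
```

```bash
python3 - <<'E'
from tgt import *
st=env.get_state();print(st['time'],st['eef_pos'],st['force'],(st['eef_pos']-BC)@by,(st['eef_pos']-BC)@bx)
im=env.snapshot('wrist')[:,:,::-1];cv2.imwrite('pics/w14.png',im)
t=env.snapshot('top')[:,:,::-1];cv2.imwrite('pics/top14.png',t)
crop(t,170,195,310,300,5,'pics/top14c.png')
t=env.snapshot('scene')[:,:,::-1];crop(t,300,140,470,260,4,'pics/sc14c.png')
E
```

```text
17.75 [559.76841872 292.80916106   1.91105958] [ 0.47587815  2.76863642 -0.03003779] 72.80889734179829 -4.211595714577223
```

View pics/top14c.png

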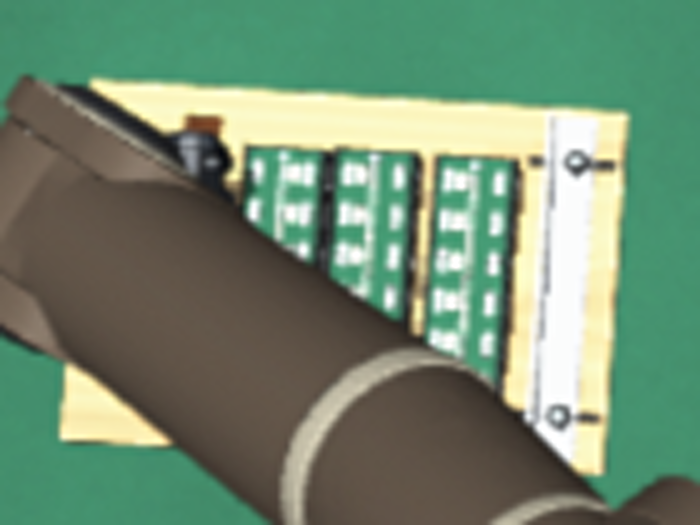

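View pics/sc14c.png

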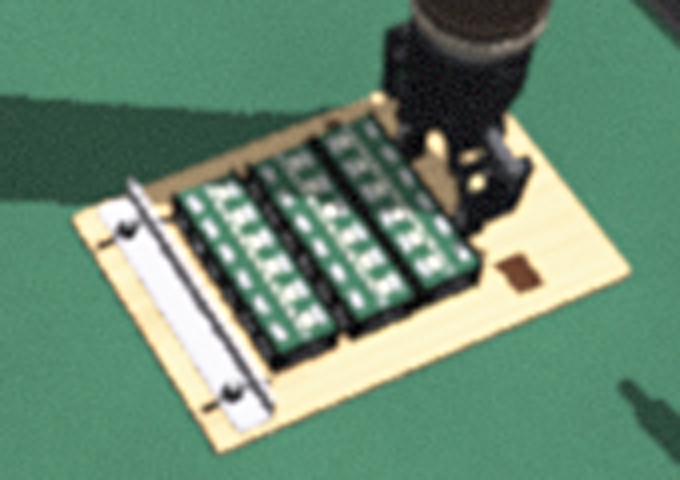

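Emit:
move_arm(series=[[0,0,0,-0.0002,-0.002,0,-0.45],[0,0,0,-0.0003,-0.004,0,-0.45],[0,0,0,-0.0005,-0.006,0,-0.45],[0,0,0,-0.0007,-0.008,0,-0.45],[0,0,0,-0.0008,-0.01,0,-0.45],[0,0,0,-0.001,-0.012,0,-0.45],[0,0,0,-0.0011,-0.014,0,-0.45],[0,0,0,-0.0013,-0.016,0,-0.45]])

```text
time: 18.7
eef_pos: [558.4, 277.1, 1.9]
orientation: [0.001, 0.734, 0.679, -0.0]
force: [0.9, 3.4, -2.4]
gripper_width: 61.9
```

Emit:
move_arm(series=[[0,0,0,-0.0001,-0.001,0,-0.45],[0,0,0,-0.0002,-0.002,0,-0.45],[0,0,0,-0.0002,-0.003,0,-0.45],[0,0,0,-0.0003,-0.004,0,-0.45],[0,0,0,-0.0004,-0.005,0,-0.45],[0,0,0,-0.0005,-0.006,0,-0.45],[0,0,0,-0.0006,-0.007,0,-0.45],[0,0,0,-0.0007,-0.008,0,-0.45]])

```text
time: 19.5
eef_pos: [557.8, 269.0, 1.9]
orientation: [0.002, 0.734, 0.679, -0.001]
force: [0.6, 2.2, -1.4]
gripper_width: 61.8
```

```bash
python3 - <<'E'
from tgt import *
st=env.get_state();print(st['time'],st['eef_pos'],st['force'],(st['eef_pos']-BC)@by,(st['eef_pos']-BC)@bx)
t=env.snapshot('scene')[:,:,::-1];crop(t,300,140,470,260,4,'pics/sc15c.png')
E
```

```text
19.5 [557.79932404 268.963081     1.9076583 ] [ 0.5884699   2.21333478 -1.3724074 ] 48.88165774789569 -4.220156849453913
```

View pics/sc15c.png

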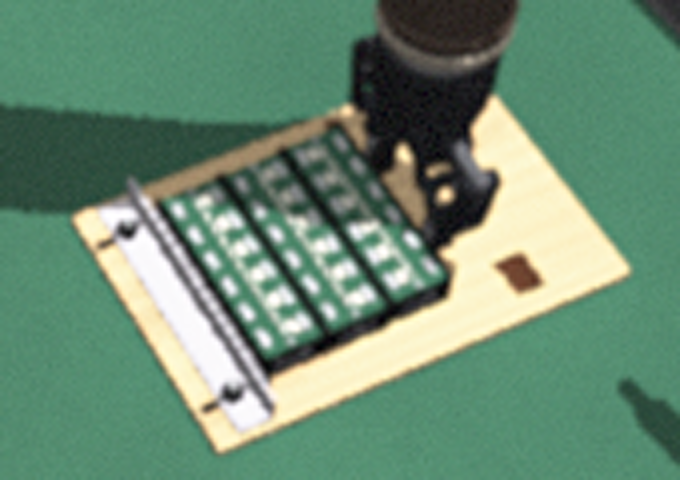

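Emit:
move_arm(series=[[0,0,0,0,-0.0005,0,-0.45],[0,0,0,-0.0001,-0.001,0,-0.45],[0,0,0,-0.0001,-0.0015,0,-0.45],[0,0,0,-0.0002,-0.002,0,-0.45],[0,0,0,-0.0002,-0.0025,0,-0.45],[0,0,0,-0.0002,-0.003,0,-0.45],[0,0,0,-0.0003,-0.0035,0,-0.45],[0,0,0,-0.0003,-0.004,0,-0.45]])

```text
time: 20.35
eef_pos: [557.5, 265.1, 1.9]
orientation: [0.001, 0.734, 0.679, -0.0]
force: [0.8, 4.6, -1.6]
gripper_width: 62.1
```

Emit:
move_arm(series=[[0,0,0,0,-0.0004,0,-0.45],[0,0,0,-0.0001,-0.0008,0,-0.45],[0,0,0,-0.0001,-0.0012,0,-0.45],[0,0,0,-0.0001,-0.0016,0,-0.45],[0,0,0,-0.0002,-0.002,0,-0.45],[0,0,0,-0.0002,-0.0024,0,-0.45],[0,0,0,-0.0002,-0.0028,0,-0.45],[0,0,0,-0.0002,-0.003,0,-0.45]])

```text
time: 21.15
eef_pos: [557.7, 265.1, 2.6]
orientation: [0.0, 0.734, 0.679, 0.002]
force: [-0.0, 9.3, -3.3]
gripper_width: 61.9
```

Emit:
move_arm(series=[[0,0,0,0,-0.0003,0,-0.45],[0,0,0,0,-0.0006,0,-0.45],[0,0,0,-0.0001,-0.001,0,-0.45],[0,0,0,-0.0001,-0.0014,0,-0.45],[0,0,0,-0.0001,-0.0017,0,-0.45],[0,0,0,-0.0002,-0.002,0,-0.45],[0,0,0,-0.0002,-0.002,0,-0.45],[0,0,0,-0.0002,-0.002,0,-0.45]])

```text
time: 21.95
eef_pos: [557.8, 265.1, 3.1]
orientation: [-0.0, 0.733, 0.68, 0.003]
force: [2.1, 13.9, -2.6]
gripper_width: 61.8
```

```bash
python3 - <<'E'
from tgt import *
st=env.get_state();print(st['time'],st['eef_pos'],st['force'],st['ft_torque'],(st['eef_pos']-BC)@by)
t=env.snapshot('scene')[:,:,::-1];crop(t,300,140,470,260,4,'pics/sc16c.png')
E
```

```text
21.95 [557.80951028 265.07353112   3.08363815] [ 2.07301345 13.88487166 -2.64287776] [ 2.83340018 -0.53629537 -0.44763966] 45.006021561905214
```

View pics/sc16c.png

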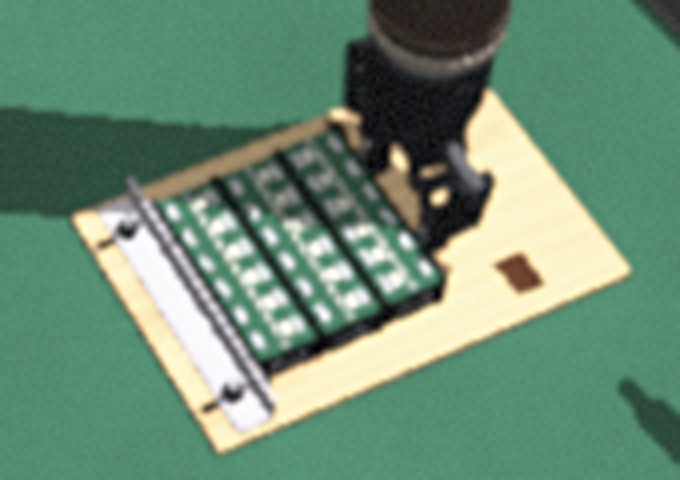

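Emit:
move_arm(series=[[0,0,0,0.0001,0.001,0,-0.45],[0,0,0,0.0002,0.002,0,-0.45],[0,0,0,0.0003,0.004,0,-0.45],[0,0,0,0.0006,0.008,0,-0.45],[0,0,0,0.001,0.014,0,-0.45],[0,0,0,0.0018,0.022,0,-0.45],[0,0,0,0.0025,0.03,0,-0.45],[0,0,0,0.003,0.035,0.01,-0.45]])

```text
time: 22.8
eef_pos: [559.1, 295.6, 11.1]
orientation: [0.001, 0.734, 0.68, -0.002]
force: [0.3, 0.2, 0.4]
gripper_width: 61.5
```

Emit:
move_arm(series=[[0,0,0,0,0,0.02,-0.45],[0,0,0,0,0,0.05,-0.45],[0,0,0,0,0,0.09,-0.45],[0,0,0,0,0,0.13,-0.45],[0,0,0,-0.02,0.02,0.17,-0.45],[0,0,0,-0.06,0.05,0.19,-0.45],[0,0,0,-0.1,0.08,0.2,-0.45],[0,0,0,-0.14,0.1,0.2,-0.45]])

```text
time: 23.6
eef_pos: [419.1, 397.5, 214.7]
orientation: [0.001, 0.734, 0.679, 0.002]
force: [-0.6, 0.3, -0.3]
gripper_width: 61.9
```

```bash
python3 - <<'E'
from tgt import *
st=env.get_state();print(st['time'],st['eef_pos'],st['force'])
t=env.snapshot('top')[:,:,::-1];cv2.imwrite('pics/top17.png',t)
crop(t,170,195,310,300,5,'pics/top17c.png')
t=env.snapshot('scene')[:,:,::-1];cv2.imwrite('pics/sc17.png',t);crop(t,300,140,470,260,4,'pics/sc17c.png')
E
```

```text
23.6 [419.07494333 397.46052158 214.73919734] [-0.6359298   0.34849474 -0.27561242]
```

View pics/top17c.png

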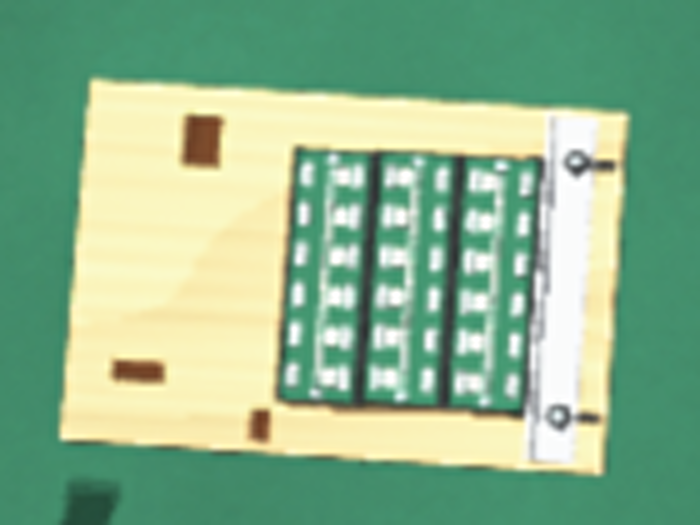

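View pics/sc17c.png

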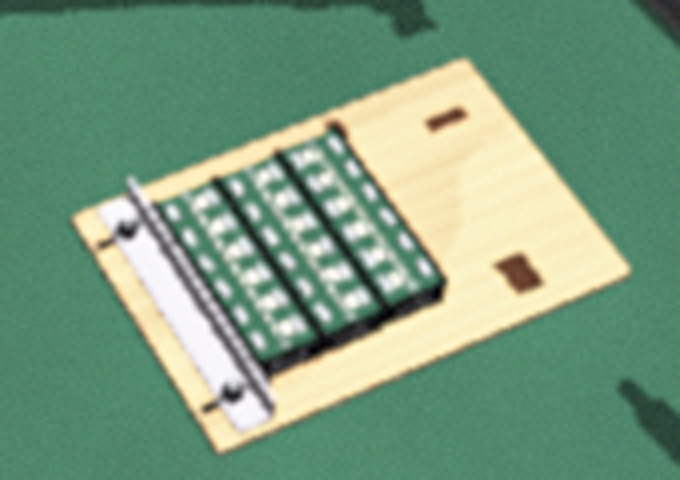

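View pics/top17.png

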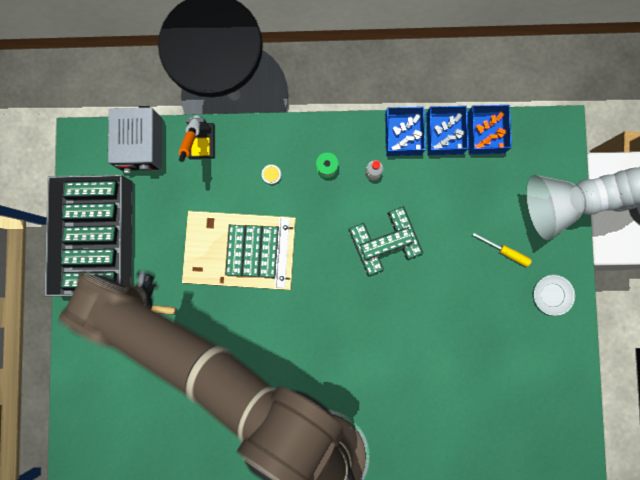

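```bash
python3 - <<'E'
from h import *
a=cv2.imread('pics/top0.png',0).astype(np.float32);b=cv2.imread('pics/top17.png',0).astype(np.float32)
for n,(u0,v0,u1,v1) in dict(left=(346,222,363,275),right=(402,205,424,262),bridgeends=(395,225,420,250),leftlow=(360,255,385,277)).items():
    print(n,cv2.phaseCorrelate(a[v0:v1,u0:u1].copy(),b[v0:v1,u0:u1].copy()))
env.hand_in();print(env.get_state()['time'])
E
```

```text
left ((0.011775206765946677, -0.012123518463543093), 1.0020101893953826)
right ((0.019351672072918547, -0.01191187009017014), 1.0010328642196125)
bridgeends ((0.5847233786631651, 0.5581661122333585), 0.9067231700897217)
leftlow ((0.5516230280935392, 0.008221996514855334), 0.9889353317022324)
the job is handed in; nothing more can be done
the job is handed in; nothing more can be done
```

I handed the job in at about 24 s. All three modules now sit side by side, snug against the aluminium fence. The hand-in gives no verdict, so this rests on my own checks.

**What I did:** I lifted the top module off at its 30° tilt and laid it flat, board side up, about 32 mm from the row. I then pushed the row shut with both fingers until the tool stopped moving. The push force rose from about 4.6 N to 13.9 N. I backed off and left the arm clear of everything.

**First grasp missed:** the fingertips reached roughly 26 mm less far than the stated 22 mm ahead of the tool point. The fingers closed on top of the board with about 7 N instead of around it. I backed off, went about 29 mm deeper, and the second grasp held at 46 mm opening without slipping.

**Last checks:**
- **Row:** in the top camera, the spacing between modules came out at about 45.7 mm and 44.7 mm against a nominal 46 mm. The ends look level and the row lies along the fence. The top camera cannot settle gaps much finer than a millimetre.
- **Pile:** under_left and under_right showed no measurable shift on their main patches. The bridge patch read about 0.6 pixel each way, roughly 2 mm, and a small patch at the end of under_left read about 0.55 pixel. Both are well under the 6 mm limit.
- **Bystanders:** none had visibly moved in the last top picture, though the arm partly hid the flux brush and I measured no shifts.
- **Disagreement:** the wrist camera placed the board about 5 mm off from the top camera. I went by the wrist camera for placing and by force for the push.

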